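Load the drilling jig

ROBOT

A 7-joint arm with a two-finger parallel gripper is mounted at the origin on the work surface. World frame = base frame: x ahead of the robot, y to its left, z up, the work surface at z = 0. Lengths are in m, angles in rad, forces in N, time in s.
With the tool pointing down it reaches from about 0.425 to 0.95 m from the base axis. Payload 4.7 kg.
Tool frame: the origin (TCP) lies between the finger pads; the fingertips stand 25 mm ahead of it and the grasp point (between the pads) lies 6 mm ahead of it; z points along the fingers, y is the direction in which the jaws open and shut (so a half turn about z gives the same grasp; the last joint's range is limited). The gripper opens to 87 mm and grips with 3 to 60 N. Pads are 19 mm wide; open, the fingers measure 117 mm over their backs; the gripper's body (75 mm by 190 mm) begins 51 mm behind the grasp point.
Start: joints at [-0.029, 0.469, -0.049, 1.532, 0.024, 1.141, -0.082], TCP at [0.675, 0, 0.248] pointing down, gripper open.
Joint ranges: [-2.59, 2.59], [-0.33, 1.99], [-1.39, 1.29], [0.1, 2.45], [-1.04, 4.18], [0.21, 1.99], [-2.66, 2.66]. Speed limits (rad/s): [2.57, 2.57, 3.14, 3.14, 3.14, 3.14, 3.14].

INTERFACE

Orientations are given as a 3x3 rotation matrix whose columns are the frame's x, y, z axes.
In Python, from station import bot, vision gives the robot as it stands. Calls block until the motion is done:
- bot.move_ptp(position, orientation): joint-space move of the TCP to a pose.
- bot.movel(position, frame=None, max_speed=0.15): straight line of the TCP; frame=None keeps the orientation; max_speed is the mean speed in m/s.
- bot.move_j(angles): joint-space move.
- bot.command_gripper(opening): finger opening in m; the grip force is fixed at half the most; returns when the fingers have stopped.
- bot.hold(seconds).
- bot.ik(position, orientation): joint angles nearest the present ones, or None.
- bot.get_state(): the state.
- vision.read_camera(name): name is "scene" or "side" or "wrist"; returns (picture, depth): 480x640x3 uint8, red, green, blue; 480x640 float32, m along the optical axis (not along the pixel's ray), 0 where there is no reading.
- vision.camera_info(name): a dict with "intrinsics" (3x3 intrinsics, pixels), "pose" (4x4, takes a point from camera to world coordinates). Camera axes: x right, y down, z forward; pixel columns grow to the right and rows downward; lengths in m; the calibration is good to about 2 mm. A picture is of the moment at which its call begins: read the wrist's pose just before it. camera_info takes no time and is no camera call; for the wrist camera it gives the pose at the moment of the call.
A pose or a line that the arm cannot do raises bot.MotionError and nothing moves.
- bot.hand_in(): hands the job in, once; it reports no verdict.
The state is a dict: "t": time; "q": joint angles; "qd": joint speeds; "effort": joint torques, N m; "ee_pos": TCP position; "eef_rot": TCP orientation; "contact_force": force on the tool from outside, world axes, zero at the start; "wrist_torque": the same for the moment, N m; "grip_width": finger opening in m.
Only numpy, scipy, OpenCV 4.12 (cv2) and the standard library are available. Lean on these libraries where they do the work, as an engineer would, in place of code of your own. Each camera call takes 0.05 s, during which the arm holds its last target. There are 200 camera calls.

TASK

Clear the drilling jig: pull the pin out of its bed, stand it upright, foot down, in the tool cup and let go of it. Then set the bearing block foot down on the bed with its long side along the long stop, press it fully home into the corner so that it bears flush on both stops at once, and finish while still holding it pressed there in the gripper, ready for drilling. Leave the jar, the screwdriver and the grinding disc alone.

Things in the scene. Friction and masses are not known exactly. Their poses are not given: they have to be found in the camera images.
- jig: drilling jig fixed to the bench: dark steel bed 150 (x) x 170 (y) x 20 mm high, with two low stops in an inside corner at +x, +y. Origin: centre of the bed's underside, on the bench; z up. Long stop's face at x = 50 mm, looks to -x; short stop's face at y = 70 mm, looks to -y. A block fully home has its long side along y and its centre at x = 20, y = 28 mm.
- long_stop: the long stop, a bare-aluminium bar, 16 (x) x 140 (y) x 16 mm high, fixed on the jig's bed along its +x edge, centred at jig y = 0; rigid. Origin at the centre of its underside, axes as the jig's; the working face is 8 mm from it on the -x side.
- short_stop: the short stop, a bare-aluminium bar, 95 (x) x 14 (y) x 16 mm high, fixed on the bed along its +y edge from the long stop towards -x; rigid. Origin at the centre of its underside, axes as the jig's; the working face is 7 mm from it on the -y side.
- block_boss (a point): bearing block, bare aluminium, 0.4 kg, an upside-down T: flat foot 84 (x) x 60 (y) x 18 mm high; on its middle a round-topped boss 46 (x) x 30 (y) mm, up to 64 mm above the underside, dark bore along y. This point: centre of the bore, 41 mm above the underside. The boss's flat faces, 30 mm apart along y, can be gripped from above. Same when turned half round.
- bearing_block: the same bearing block; this origin is at the centre of its underside.
- pin_head (a point): the steel pin, 150 mm long, 0.2 kg, standing in the jig's hole (17 mm wide, 14 mm deep, at jig x = 20, y = 28 mm: in the block's place). Shank 14 mm in diameter, 120 mm long; on top a round head 22 mm in diameter, 30 mm high. This point: centre of the head, 135 mm above the foot; z along the pin, foot to head.
- pin_foot (a point): centre of the pin's foot, the flat lower end of the shank.
- pin: the same pin; its origin is the centre of the foot.
- cup: tool cup standing loose on the bench (0.7 kg): a grey upright pipe, outside diameter 54, inside 46 mm, rim 95 mm above the bench, on a square foot plate 80 x 80 x 6 mm. Origin at the centre of its underside; the inner floor is 6 mm above it.
- jar: bystander: amber glass jar with a steel cap, 64 mm in diameter, 85 mm high; origin at the centre of its underside.
- screwdriver: bystander: screwdriver lying on the bench; origin under its middle, x along it.
- grinding_disc: bystander: dark grinding disc, 100 mm in diameter, 9 mm high, lying flat; origin at the centre of its underside.

How it is judged:
By the outcome, as a careful person would: the job done as asked, in the order asked, and still so for the second after the job is handed in, while the arm keeps its last pose, push and grip.
It also fails if it takes over 72 s, if anything falls off the work surface, if the arm or the gripper's body presses on something with over 40 N, if the wrist force passes 120 N, or if a joint passes its speed limit or range.

## Working session

There is one attempt and no reset: what is moved stays moved. The work goes in short steps, each a Python script; the robot and the scene stay as the last script left them, time stands still between calls to the robot, and variables do not carry over. Pictures are saved under pics/ and viewed, about 8 in all and at most 12, crops included, and the job is handed in when it is done.

```bash
ls; mkdir -p pics
python3 - <<'E'
from station import bot, vision
import cv2, numpy as np
for n in ["scene","side","wrist"]:
    i=vision.camera_info(n); p,d=vision.read_camera(n)
    np.savez(f"pics/{n}0.npz",p=p,d=d,K=i["intrinsics"],T=i["pose"])
    cv2.imwrite(f"pics/{n}0.png",p[:,:,::-1]); print(n,np.round(i["intrinsics"],1).tolist(),np.round(i["pose"],3).tolist(),(d>0).mean())
s=bot.get_state(); print(s["t"],s["eef_rot"],s["contact_force"],s["grip_width"])
E
```

```text
pics
scene [[580.5, 0.0, 319.1], [0.0, 580.5, 238.6], [0.0, 0.0, 1.0]] [[-0.647, 0.439, -0.623, 1.508], [0.762, 0.358, -0.54, 0.738], [-0.014, -0.824, -0.566, 0.918], [0.0, 0.0, 0.0, 1.0]] 0.9733658854166667
side [[494.7, 0.0, 325.3], [0.0, 494.7, 241.7], [0.0, 0.0, 1.0]] [[0.987, -0.079, 0.14, 0.491], [-0.16, -0.558, 0.814, -0.806], [0.014, -0.826, -0.564, 0.638], [0.0, 0.0, 0.0, 1.0]] 0.9960286458333333
wrist [[371.1, 0.0, 319.7], [0.0, 371.1, 237.7], [0.0, 0.0, 1.0]] [[1.0, 0.0, -0.001, 0.675], [-0.0, -0.961, -0.276, 0.074], [-0.001, 0.276, -0.961, 0.384], [0.0, 0.0, 0.0, 1.0]] 0.9960611979166667
0.15 [[-2.01834623e-06  9.99998858e-01 -1.51147139e-03]
 [ 9.99999999e-01  1.93766606e-06 -5.33800232e-05]
 [-5.33770335e-05 -1.51147150e-03 -9.99998856e-01]] [-0.91403526 -0.21116456  0.26003663] 0.08689272350681468
```

View pics/scene0.png

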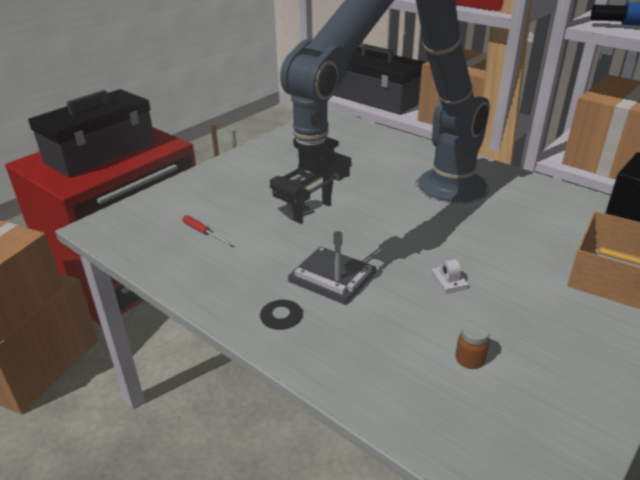

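View pics/side0.png

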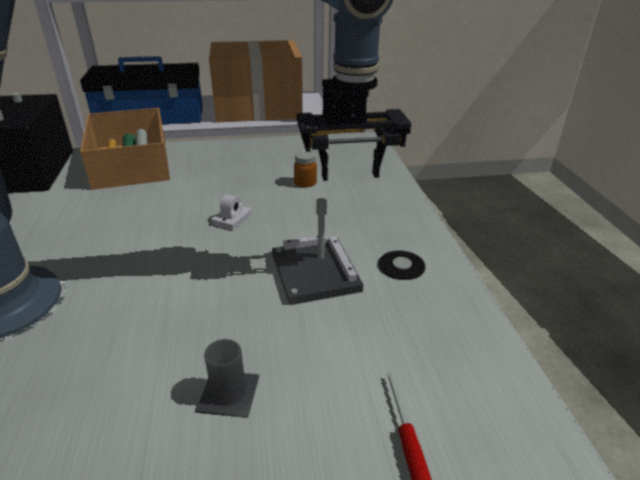

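Scene: pin head at (338,238), jig around (333,272), block (450,275), jar (472,346), disc (281,314). Side: pin head (321,207), cup rim (223,352), block (230,212), jig (317,268), and the screwdriver at the lower right.

```bash
cat > h.py <<'E'
import numpy as np, cv2
def load(n): return np.load(f"pics/{n}.npz")
def cloud(p,d,K,T):
    v,u=np.mgrid[:480,:640]; c=np.stack([(u-K[0,2])/K[0,0]*d,(v-K[1,2])/K[1,1]*d,d],-1)
    w=c@T[:3,:3].T+T[:3,3]; w[d<=0]=np.nan; return w
def ray(u,v,K,T,z):
    r=T[:3,:3]@np.array([(u-K[0,2])/K[0,0],(v-K[1,2])/K[1,1],1.]); return T[:3,3]+r*(z-T[2,3])/r[2]
E
python3 - <<'E'
from h import *
for n in ["side0","scene0","wrist0"]:
    f=load(n); w=cloud(**{k:f[k] for k in "pdKT"}); z=np.nan_to_num(w[...,2])
    m=((z>0.008)&(z<0.17)&(w[...,0]>0.3)&(w[...,0]<1.1)&(abs(w[...,1])<0.6)).astype(np.uint8)
    N,l,s,c=cv2.connectedComponentsWithStats(m)
    print(n)
    for i in range(1,N):
        if s[i,4]>60:
            q=w[l==i]; t=q[q[:,2]>q[:,2].max()-0.008]
            print(s[i],q.min(0).round(3),q.max(0).round(3),"top",t.mean(0).round(3))
    K,T=f["K"],f["T"]
    if n=="side0": print("pin",ray(321,200,K,T,.165),"jigcorners",[ray(*a,K,T,.02).round(3) for a in [(273,250),(290,302),(362,287)]])
E
python3 - <<'E'
import cv2;a=cv2.imread('pics/side0.png')[170:430,180:440];b=cv2.imread('pics/wrist0.png')
cv2.imwrite('pics/c1.png',b)
E
```

```text
side0
[294 150  23  36 740] [0.61  0.372 0.008] [0.671 0.435 0.089] top [0.64  0.403 0.086]
[212 194  40  35 811] [0.394 0.189 0.008] [0.488 0.275 0.068] top [0.439 0.237 0.063]
[ 272  198   92  105 4647] [ 0.526 -0.091  0.008] [0.696 0.097 0.159] top [0.626 0.031 0.156]
[386 253  29  26 246] [ 0.765 -0.049  0.008] [0.834 0.033 0.013] top [0.794 0.    0.01 ]
[ 204  339   43   67 2202] [ 0.398 -0.311  0.008] [ 0.46  -0.256  0.098] top [ 0.432 -0.284  0.094]
[ 387  373   45  107 1258] [ 0.67  -0.478  0.011] [ 0.697 -0.29   0.029] top [ 0.683 -0.437  0.025]
pin [0.62371231 0.01992423 0.165     ] jigcorners [array([0.528, 0.071, 0.02 ]), array([ 0.547, -0.102,  0.02 ]), array([ 0.691, -0.079,  0.02 ])]
scene0
[278 203  16  17 121] [ 0.434 -0.331  0.008] [ 0.481 -0.254  0.042] top [ 0.457 -0.286  0.038]
[303 202  12  14  78] [ 0.391 -0.283  0.008] [ 0.442 -0.235  0.041] top [ 0.427 -0.257  0.038]
[183 215  49  30 310] [ 0.651 -0.494  0.008] [ 0.7   -0.292  0.034] top [ 0.685 -0.44   0.028]
[ 287  230   90   74 3035] [ 0.438 -0.113  0.008] [0.696 0.098 0.162] top [0.628 0.035 0.158]
[431 259  38  34 780] [0.348 0.188 0.008] [0.489 0.29  0.07 ] top [0.443 0.242 0.065]
[260 299  43  30 667] [ 0.747 -0.049  0.008] [0.846 0.052 0.017] top [0.798 0.003 0.011]
[ 456  321   34   48 1295] [0.612 0.376 0.008] [0.676 0.44  0.091] top [0.643 0.408 0.087]
wrist0
[  162   106   178   183 25063] [ 0.525 -0.087  0.012] [0.695 0.096 0.158] top [0.627 0.034 0.156]
[420 186  39  39 976] [ 0.777 -0.019  0.008] [0.816 0.021 0.012] top [0.797 0.001 0.009]
```

View pics/wrist0.png

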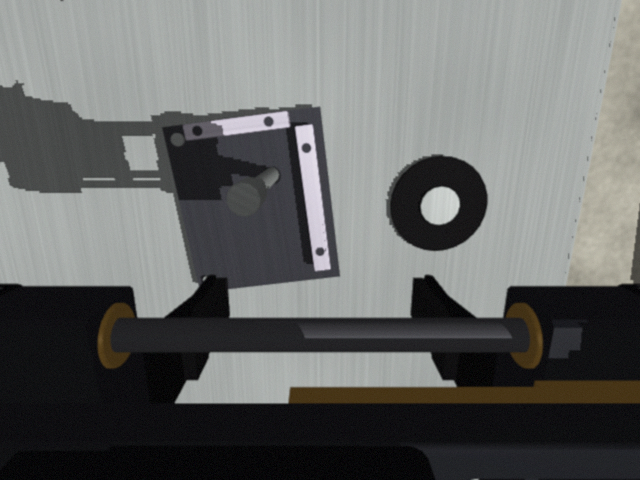

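Wrist: jig yawed slightly, stops at (237,125) and (313,198). The pin runs from its hole at about (277,172) to its head at (243,199), and the disc is at (440,205).

```bash
cat >> h.py <<'E'
def grab(n,bot,vision,tag=None):
    i=vision.camera_info(n); p,d=vision.read_camera(n)
    if tag: cv2.imwrite(f"pics/{tag}.png",p[:,:,::-1])
    return dict(p=p,d=d,K=i["intrinsics"],T=i["pose"])
def circ(x,y):
    a=np.linalg.lstsq(np.c_[2*x,2*y,np.ones_like(x)],x*x+y*y,rcond=None)[0]; return a[0],a[1],np.sqrt(a[2]+a[0]**2+a[1]**2)
def rect(P):
    r=cv2.minAreaRect((P[:,:2]*1000).astype(np.float32)); return [np.round(x,1) for x in (*r[0],*r[1],r[2])]
def box(w,lo,hi): 
    return w[np.all((w>lo)&(w<hi),-1)]
def pinaxis(w,lo,hi,z0,z1):
    q=box(w,[*lo,z0],[*hi,z1]); zz=np.linspace(z0,z1,9); o=[]
    for a,b in zip(zz[:-1],zz[1:]):
        s=q[(q[:,2]>=a)&(q[:,2]<b)]
        if len(s)>5: o.append([*np.median(s,0),len(s)])
    return np.array(o)
E
python3 - <<'E'
from h import *
np.set_printoptions(precision=4,suppress=True)
f=load("wrist0"); W=cloud(**{k:f[k] for k in "pdKT"})
q=box(W,[.45,-.15,.013],[.75,.15,.04]); print("jig rect",rect(q))
p=f["p"].astype(int).min(-1); 
for nm,sl in (("short",(slice(105,145),slice(180,293))),("long",(slice(120,275),slice(292,335)))):
    m=np.zeros((480,640),bool); m[sl]=True; m&=(W[...,2]>.028)&(W[...,2]<.045)
    print(nm,m.sum(),rect(W[m]),np.median(W[m][:,2]))
for n in ["wrist0","side0","scene0"]:
    f=load(n); w=cloud(**{k:f[k] for k in "pdKT"})
    t=box(w,[.6,0,.148],[.65,.06,.17]); print(n,"pintop",len(t),t.mean(0))
    print(pinaxis(w,(.59,-.01),(.66,.07),.05,.16))
f=load("side0"); w=cloud(**{k:f[k] for k in "pdKT"})
r=box(w,[.36,-.36,.088],[.5,-.2,.1]); print("rim",circ(r[:,0],r[:,1]),rect(r))
b=box(w,[.36,-.4,.003],[.5,-.2,.02]);print("cup foot",rect(b))
for n in ["side0","scene0"]:
    f=load(n); w=cloud(**{k:f[k] for k in "pdKT"})
    b=box(w,[.38,.18,.013],[.5,.3,.022]); print("block foot",rect(b),len(b)); b=box(w,[.38,.18,.03],[.5,.3,.08]); print("boss",rect(b),b.mean(0))
E
```

```text
jig rect [np.float64(610.1), np.float64(2.5), np.float64(150.4), np.float64(170.5), np.float64(7.1)]
short 1728 [np.float64(598.5), np.float64(78.9), np.float64(94.8), np.float64(14.1), np.float64(7.1)] 0.035636966774786366
long 2473 [np.float64(667.7), np.float64(10.1), np.float64(16.1), np.float64(139.6), np.float64(7.1)] 0.035749475211255544
wrist0 pintop 976 [0.6274 0.0338 0.1553]
[[  0.6315   0.0376   0.0578  40.    ]
 [  0.6317   0.0375   0.0718  48.    ]
 [  0.6315   0.0377   0.0848  51.    ]
 [  0.632    0.0374   0.0977  49.    ]
 [  0.6314   0.0379   0.1068   7.    ]
 [  0.6346   0.0402   0.1297  44.    ]
 [  0.635    0.04     0.1397 136.    ]
 [  0.6276   0.0339   0.1556 995.    ]]
side0 pintop 88 [0.6257 0.0304 0.1548]
[[ 0.6261  0.0294  0.0571 39.    ]
 [ 0.626   0.0294  0.0713 39.    ]
 [ 0.6257  0.0297  0.085  40.    ]
 [ 0.6257  0.03    0.0991 39.    ]
 [ 0.6255  0.0288  0.1123 39.    ]
 [ 0.625   0.0275  0.1269 40.    ]
 [ 0.6247  0.0265  0.1396 68.    ]
 [ 0.6251  0.0283  0.1559 95.    ]]
scene0 pintop 68 [0.6296 0.0355 0.1564]
[[ 0.6299  0.0355  0.0568 28.    ]
 [ 0
[... 301 characters left out ...]
08733987), np.float64(0.02486962435944394)) [np.float64(432.1), np.float64(-283.3), np.float64(53.6), np.float64(53.1), np.float64(80.0)]
cup foot [np.float64(429.3), np.float64(-301.5), np.float64(194.1), np.float64(136.4), np.float64(89.3)]
block foot [np.float64(441.6), np.float64(240.5), np.float64(89.7), np.float64(62.4), np.float64(56.8)] 324
boss [np.float64(439.8), np.float64(239.4), np.float64(49.7), np.float64(34.7), np.float64(59.3)] [0.4399 0.2306 0.0504]
block foot [np.float64(441.8), np.float64(239.2), np.float64(89.1), np.float64(61.2), np.float64(57.8)] 300
boss [np.float64(442.2), np.float64(240.7), np.float64(47.6), np.float64(35.5), np.float64(54.0)] [0.4489 0.2447 0.0523]
```

```bash
cat >> h.py <<'E'
JIG=np.array([.6101,.0025]); YAW=np.radians(7.1)
def jig(x,y): c,s=np.cos(YAW),np.sin(YAW); return JIG+[c*x-s*y,s*x+c*y]
def ori(a): # jaws along direction a (rad) in world xy
    y=np.array([np.cos(a),np.sin(a),0]); z=np.array([0,0,-1.]); return np.c_[np.cross(y,z),y,z]
def st(bot,s=""):
    q=bot.get_state(); print(s,"t%.1f"%q["t"],q["ee_pos"].round(4) if hasattr(q["ee_pos"],'round') else np.round(q["ee_pos"],4),"F",np.round(q["contact_force"],1),"M",np.round(q["wrist_torque"],2),"w%.4f"%q["grip_width"])
E
python3 - <<'E'
from station import bot, vision
from h import *
np.set_printoptions(precision=4,suppress=True)
R=ori(YAW); p=[.627,.0335]
bot.move_ptp([*p,.22],R); bot.movel([*p,.147]); st(bot,"at")
bot.command_gripper(0.0); st(bot,"grip")
bot.movel([*p,.18],max_speed=.08); st(bot)
bot.movel([*p,.30]); st(bot,"up")
print(bot.ik([.432,-.284,.30],R),bot.ik([.432,-.284,.15],R))
for n in ("side","scene"):
    g=grab(n,bot,vision,n+"1"); w=cloud(**g); print(n,pinaxis(w,(.58,-.02),(.67,.08),.15,.27))
E
```

```text
at t1.1 [0.6281 0.0331 0.1477] F [ 0.3 -0.1  0.5] M [-0.03 -0.01  0.  ] w0.0871
grip t2.2 [0.627  0.0335 0.147 ] F [-0.7 -0.7 -0.1] M [0.04 0.   0.01] w0.0211
 t2.8 [0.6269 0.0335 0.1804] F [-0.7  0.6 -2.2] M [0.02 0.02 0.02] w0.0211
up t3.8 [0.6263 0.0334 0.2987] F [ 0.1  0.1 -2.6] M [0.07 0.01 0.01] w0.0209
[ 0.4329  0.1627  0.0767  1.8395 -0.0137  1.1399  0.6382] [ 0.4498  0.3263  0.0611  2.0101 -0.0271  0.806   0.6504]
side [[ 0.6248  0.0298  0.1628 19.    ]
 [ 0.6248  0.0293  0.1728 49.    ]
 [ 0.6248  0.0294  0.1881 47.    ]
 [ 0.6247  0.0292  0.2022 47.    ]
 [ 0.6246  0.0293  0.2168 51.    ]
 [ 0.6243  0.0293  0.2327 52.    ]
 [ 0.6243  0.0297  0.2475 57.    ]
 [ 0.625   0.0294  0.2629 62.    ]]
scene [[ 0.6281  0.0375  0.1637  9.    ]
 [ 0.63    0.0368  0.1719 29.    ]
 [ 0.6291  0.037   0.1869 35.    ]
 [ 0.6301  0.0369  0.2024 32.    ]
 [ 0.6293  0.0366  0.2172 34.    ]
 [ 0.6291  0.0363  0.2317 33.    ]
 [ 0.6295  0.0369  0.2472 34.    ]
 [ 0.6299  0.037   0.2612 35.    ]]
```

Run:
```python
from station import bot, vision
from h import *
np.set_printoptions(precision=4,suppress=True)
p=[.432,-.284]
bot.movel([*p,.30],max_speed=.25); bot.movel([*p,.156],max_speed=.1); bot.hold(.2); st(bot,"low")
f0=bot.get_state()["contact_force"][2]; z=.156
while z>.142:
    z-=.001; bot.movel([*p,z],max_speed=.02); bot.hold(.1); f=bot.get_state()["contact_force"][2]
    if f-f0>1.2: break
st(bot,"touch %.3f"%z)
g=grab("side",bot,vision,"side2"); print(pinaxis(cloud(**g),(.39,-.33),(.47,-.23),.1,.13))
```

```text
low t7.3 [ 0.4322 -0.2841  0.1564] F [ 0.3  0.5 -2. ] M [ 0.   -0.01  0.03] w0.0211
touch 0.146 t10.8 [ 0.4325 -0.2844  0.1468] F [-0.6  0.   6.1] M [0.1  0.33 0.02] w0.0209
[[ 0.4345 -0.2878  0.1019 23.    ]
 [ 0.4335 -0.2882  0.1053 15.    ]
 [ 0.4309 -0.2893  0.11   17.    ]
 [ 0.4342 -0.289   0.1132 18.    ]
 [ 0.4332 -0.2883  0.1169 21.    ]
 [ 0.4321 -0.2897  0.1212 21.    ]
 [ 0.4323 -0.2942  0.1247 26.    ]
 [ 0.4317 -0.2931  0.1284 44.    ]]
```

View pics/side2.png

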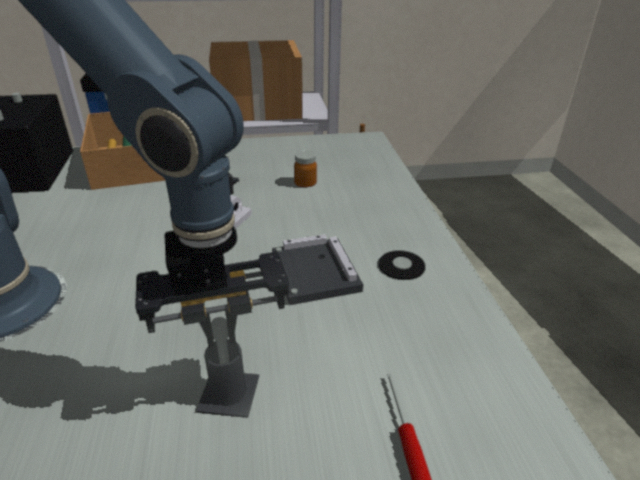

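The pin stands in the cup, pressed lightly on its floor, with the rim at (223,350). Next I release it and go above the block.

Run:
```python
from station import bot, vision
from h import *
np.set_printoptions(precision=4,suppress=True)
p=[.432,-.284]
bot.movel([*p,.1468],max_speed=.02); bot.hold(.2); st(bot)
bot.command_gripper(.045); st(bot,"open")
bot.movel([*p,.25],max_speed=.08)
g=grab("side",bot,vision,"side3"); w=cloud(**g)
print(pinaxis(w,(.39,-.33),(.47,-.23),.1,.165))
bot.command_gripper(.087)
R=ori(np.radians(-33)); c=[.4418,.2398]
print(bot.ik([*c,.25],R),bot.ik([*c,.06],R))
bot.move_ptp([*c,.25],R); bot.hold(.2); st(bot,"above")
g=grab("wrist",bot,vision,"wrist3"); w=cloud(**g)
for lo,hi in ((.012,.024),(.03,.08),(.012,.08)):
    b=box(w,[.37,.16,lo],[.52,.32,hi]); print(rect(b),len(b))
```

```text
t11.3 [ 0.4321 -0.2841  0.1469] F [-0.7  0.9  2.3] M [0.04 0.13 0.05] w0.0211
open t12.0 [ 0.432  -0.284   0.1468] F [ 0.  -0.  -0.2] M [-0.01 -0.05 -0.04] w0.0449
[[  0.4319  -0.2885   0.1045  38.    ]
 [  0.4326  -0.2882   0.1126  41.    ]
 [  0.4332  -0.2889   0.1202  29.    ]
 [  0.4324  -0.2917   0.1303  40.    ]
 [  0.4332  -0.2917   0.1368  66.    ]
 [  0.4331  -0.2925   0.1446  64.    ]
 [  0.4317  -0.2875   0.1558 153.    ]
 [  0.4331  -0.2846   0.1574  44.    ]]
[-0.2853  0.2061 -0.3413  1.916   0.0799  1.0324 -1.2368] [-0.432   0.4567 -0.1855  2.092   0.1436  0.6045 -1.2933]
above t16.6 [0.4422 0.2391 0.2499] F [-0.1 -0.2 -0.2] M [-0.06  0.    0.03] w0.0870
[np.float64(440.6), np.float64(239.7), np.float64(84.2), np.float64(60.1), np.float64(56.4)] 3164
[np.float64(441.3), np.float64(240.8), np.float64(43.5), np.float64(29.9), np.float64(56.3)] 1654
[np.float64(440.6), np.float64(239.7), np.float64(84.2), np.float64(60.1), np.float64(56.4)] 4839
```

View pics/wrist3.png

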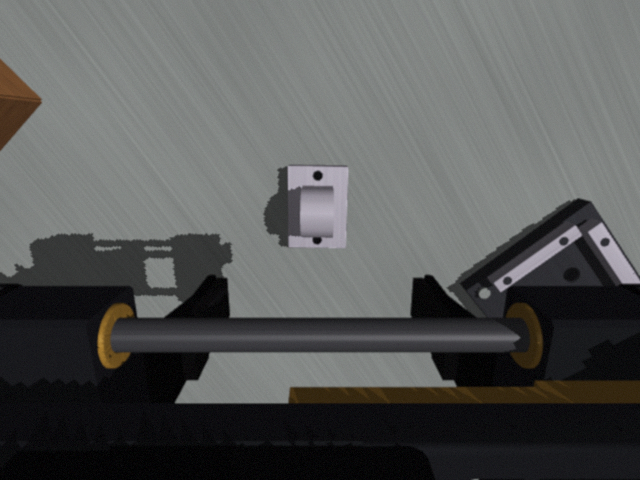

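View pics/side3.png

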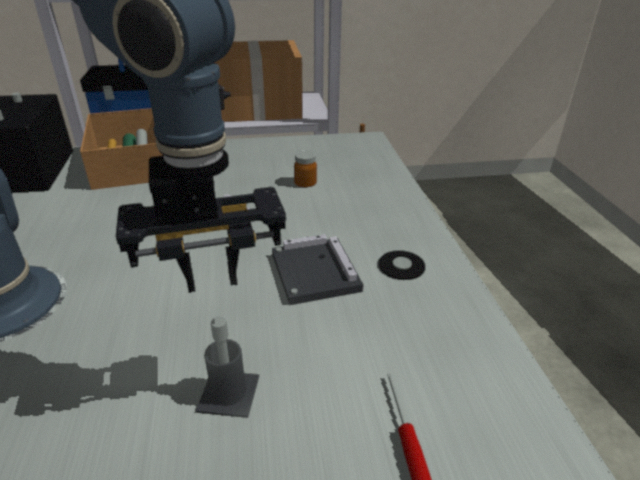

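Wrist: block square-on at (318,207). Side: pin standing upright in the cup, head at (220,328). Next I grasp the block and stage it above the bed.

Run:
```python
from station import bot, vision
from h import *
np.set_printoptions(precision=4,suppress=True)
R=ori(np.radians(-33.6)); c=[.4408,.2400]
bot.move_ptp([*c,.13],R); bot.movel([*c,.047],max_speed=.1); bot.hold(.1); st(bot,"at")
bot.command_gripper(0.0); st(bot,"grip")
bot.movel([*c,.16],max_speed=.12); st(bot,"up")
R=ori(YAW); a=jig(12,20)
bot.move_ptp([*a,.16],R); bot.hold(.3); st(bot,"stage")
g=grab("wrist",bot,vision,"wrist4"); w=cloud(**g)
q=box(w,[.45,-.15,.028],[.75,.15,.04]); print("stops",rect(q),len(q))
b=box(w,[.5,-.08,.10],[.7,.12,.14]); print("foot",rect(b),len(b),"z",np.median(b[:,2]))
g=grab("side",bot,vision,"side4"); w=cloud(**g); b=box(w,[.5,-.08,.10],[.7,.12,.14]); print("foot side",rect(b),b[:,2].min(),b.min(0),b.max(0))
cv2.imwrite("pics/c4.png",np.hstack([g["p"][100:340,200:440,::-1],cv2.imread("pics/wrist4.png")[60:300,160:480]]))
```

```text
at t18.2 [0.4413 0.2403 0.0477] F [ 0.4 -0.2 -0. ] M [-0.05  0.06  0.03] w0.0873
grip t19.2 [0.4405 0.2401 0.047 ] F [-1.1 -0.3  0.6] M [ 0.04  0.3  -0.03] w0.0300
up t20.3 [0.4402 0.2396 0.1592] F [ 0.2  0.3 -3.5] M [-0.    0.1   0.02] w0.0298Traceback (most recent call last):
  File "<stdin>", line 9, in <module>
station.MotionError: the arm cannot take that pose within its joint ranges
```

Run:
```python
from station import bot, vision
from h import *
np.set_printoptions(precision=4,suppress=True)
print(bot.get_state()["q"]); a=jig(12,20); print(a)
for p in (a,[.5,.15],[.55,.1],[.627,.0335]):
  for z in (.14,.16,.2,.25): print(p,z,[None if (k:=bot.ik([*p,z],ori(np.radians(d)))) is None else k[[0,2,4,6]] for d in (-33,-15,7.1,187.1)])
```

```text
[-0.3053  0.3137 -0.3327  2.0168  0.1363  0.8338 -1.3015]
[10.0461 21.3324]
[10.0461 21.3324] 0.14 [None, None, None, None]
[10.0461 21.3324] 0.16 [None, None, None, None]
[10.0461 21.3324] 0.2 [None, None, None, None]
[10.0461 21.3324] 0.25 [None, None, None, None]
[0.5, 0.15] 0.14 [array([-0.1422, -0.2833,  0.1391, -1.0806]), array([-0.093 , -0.3446,  0.1706, -0.7958]), array([-0.0318, -0.4214,  0.2111, -0.4477]), array([ 0.4864, -1.1755,  0.708 ,  2.2462])]
[0.5, 0.15] 0.16 [array([-0.1363, -0.2884,  0.1264, -1.0692]), array([-0.0857, -0.351 ,  0.1553, -0.7822]), array([-0.0236, -0.4284,  0.1922, -0.4309]), array([ 0.4928, -1.1736,  0.6543,  2.2908])]
[0.5, 0.15] 0.2 [array([-0.1251, -0.2975,  0.1041, -1.049 ]), array([-0.0724, -0.3617,  0.1282, -0.7577]), array([-0.0107, -0.4375,  0.1579, -0.3999]), array([ 0.5067, -1.1703,  0.5562,  2.3746])]
[0.5, 0.15] 0.25 [array([-0.1111, -0.3083,  0.0821, -1.0289]), array([-0.0571, -0.3728,  0.1011, -0.7328]), array([ 0.0002, -0.4419,  0.1223, -0.3671]), array([ 0.5257, -1.1678,  0.4531,  2.4658])]
[0.55, 0.1] 0.14 [array([-0.0573, -0.2525,
[... 855 characters left out ...]
83]), array([ 0.1409, -0.3606,  0.2255, -0.1892]), array([-0.7372,  0.9146, -0.6183, -2.5911])]
[0.627, 0.0335] 0.16 [array([ 0.0374, -0.2158,  0.1246, -0.804 ]), array([ 0.0831, -0.2789,  0.1617, -0.5214]), array([ 0.143 , -0.3625,  0.2117, -0.1778]), array([-0.7402,  0.9154, -0.5805, -2.621 ])]
[0.627, 0.0335] 0.2 [array([ 0.0454, -0.2258,  0.1139, -0.7952]), array([ 0.0905, -0.2878,  0.1461, -0.5084]), array([ 0.1454, -0.3641,  0.1865, -0.1569]), array([-0.8421,  1.1121, -0.6576, -2.5469])]
[0.627, 0.0335] 0.25 [array([ 0.0572, -0.2407,  0.1042, -0.7871]), array([ 0.098 , -0.2966,  0.1293, -0.4944]), array([ 0.1458, -0.3628,  0.1598, -0.1344]), array([-0.8506,  1.1142, -0.5736, -2.6142])]
```

My slip: I gave mm to a helper in metres. I'll fix it and stage again.

```bash
sed -i 's/^def jig(x,y):/def jig(x,y): x,y=x\/1000,y\/1000;/' h.py
python3 - <<'E'
from station import bot, vision
from h import *
np.set_printoptions(precision=4,suppress=True)
R=ori(YAW); a=jig(12,20); print(a)
bot.move_ptp([*a,.16],R); bot.hold(.3); st(bot,"stage")
g=grab("wrist",bot,vision,"wrist4"); w=cloud(**g)
q=box(w,[.45,-.15,.028],[.75,.15,.04]); print("stops",rect(q),len(q))
b=box(w,[.5,-.08,.122],[.7,.12,.14]); print("foot",rect(b),len(b),"z",np.median(b[:,2]))
g=grab("side",bot,vision,"side4"); w=cloud(**g); b=box(w,[.5,-.08,.10],[.7,.12,.14]); print("foot side",rect(b),b.min(0),b.max(0))
cv2.imwrite("pics/c4.png",np.hstack([g["p"][100:340,200:440,::-1],cv2.imread("pics/wrist4.png")[60:300,160:480]]))
E
```

```text
[0.6195 0.0238]
stage t21.7 [0.6193 0.0251 0.1602] F [ 0.1 -0.5 -3.7] M [ 0.03  0.   -0.02] w0.0295
stops [np.float64(635.0), np.float64(54.9), np.float64(77.7), np.float64(165.3), np.float64(54.2)] 4706
foot [np.float64(616.6), np.float64(43.5), np.float64(60.3), np.float64(46.1), np.float64(7.1)] 8001 z 0.13094921215409952
foot side [np.float64(618.9), np.float64(24.1), np.float64(60.9), np.float64(87.2), np.float64(7.9)] [ 0.5845 -0.0209  0.1129] [0.6531 0.0652 0.1398]
```

View pics/c4.png

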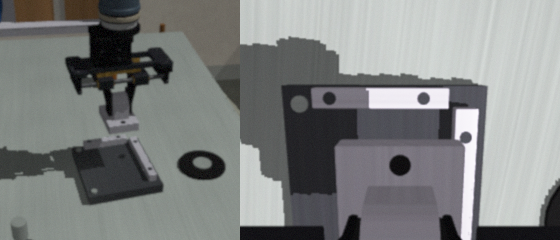

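The crop shows the block level, squared up with the jig and clear of both stops (foot edge at 7.1°, same as the stops). Next: lower, touch down and press home.

```bash
cat >> h.py <<'E'
def fj(bot,n=3):
    F=[];M=[]
    for _ in range(n):
        bot.hold(.04); s=bot.get_state(); F.append(s["contact_force"]); M.append(s["wrist_torque"])
    F=np.mean(F,0); c,s_=np.cos(YAW),np.sin(YAW)
    p=np.array(s["ee_pos"]); d=(p[:2]-JIG)*1000
    return np.array([c*F[0]+s_*F[1],-s_*F[0]+c*F[1],F[2]]),np.mean(M,0),np.array([c*d[0]+s_*d[1],-s_*d[0]+c*d[1],p[2]*1000])
E
python3 - <<'E'
from station import bot, vision
from h import *
np.set_printoptions(precision=2,suppress=True)
x,y,z=12.,20.,75.
go=lambda v=.02: bot.movel([*jig(x,y),z/1000],max_speed=v)
go(.1); f0,m0,p=fj(bot); print("free",f0,m0,p)
while z>63:
    z-=.7; go(); f,m,p=fj(bot,2)
    if f[2]-f0[2]>6: break
print("down",z,f-f0,m-m0,p)
for ax in "xy":
    for k in range(24):
        if ax=="x": x+=.7
        else: y+=.7
        go(); f,m,p=fj(bot,2); print(ax,x,y,f-f0,m-m0,p)
        if -(f-f0)[0 if ax=="x" else 1]>14: break
st(bot)
E
```

```text
free [-0.05 -0.57 -3.86] [-0.03 -0.01  0.01] [12.65 19.99 75.91]
down 65.89999999999996 [-2.97  0.46 10.01] [-0.07  0.74 -0.03] [12.12 20.01 67.02]
x 12.7 20.0 [-4.99  0.28 11.07] [-0.11  1.01 -0.02] [12.19 19.99 67.02]
x 13.399999999999999 20.0 [-6.74 -0.03 12.48] [-0.11  1.36 -0.02] [12.26 20.01 67.04]
x 14.099999999999998 20.0 [-8.26  0.83 14.25] [-0.14  1.68  0.01] [12.29 20.02 67.05]
x 14.799999999999997 20.0 [-9.76 -0.19 16.49] [-0.14  2.03 -0.  ] [12.43 20.01 67.12]
x 15.499999999999996 20.0 [-10.84   0.99  17.87] [-0.19  2.39  0.05] [12.46 20.03 67.13]
x 16.199999999999996 20.0 [-12.71   0.53  19.81] [-0.22  2.75  0.02] [12.56 20.02 67.18]
x 16.899999999999995 20.0 [-14.19   0.27  21.7 ] [-0.21  3.11  0.02] [12.64 20.02 67.21]
y 16.899999999999995 20.7 [-14.21  -0.5   21.12] [-0.41  3.09  0.02] [12.65 20.04 67.18]
y 16.899999999999995 21.4 [-9.23 -0.92 15.85] [-0.41  1.86  0.03] [14.77 20.47 67.1 ]
y 16.899999999999995 22.099999999999998 [-8.92 -2.29 15.92] [-0.55  1.9   0.05] [14.77 20.49 67.09]
y 16.899999999999995 22.799999999999997 [-9.06 -3.83 16.02] [-0.76  1.82  0.05] 
[... 1368 characters left out ...]
8.53] [-1.26 -0.03  0.09] [18.39 29.17 67.14]
y 16.899999999999995 33.29999999999999 [ 0.1  -6.91  8.65] [-1.48 -0.04  0.14] [18.4  29.25 67.19]
y 16.899999999999995 33.99999999999999 [ 0.01 -8.03 10.18] [-1.71 -0.08  0.14] [18.37 29.27 67.2 ]
y 16.899999999999995 34.699999999999996 [-0.03 -9.08 10.27] [-1.94 -0.08  0.18] [18.37 29.3  67.22]
y 16.899999999999995 35.4 [  0.08 -10.35  10.5 ] [-2.17 -0.1   0.13] [18.36 29.37 67.27]
y 16.899999999999995 36.1 [ -0.2  -11.23  11.25] [-2.35 -0.09  0.2 ] [18.36 29.38 67.32]
y 16.899999999999995 36.800000000000004 [ -0.16 -12.17  11.01] [-2.56 -0.12  0.19] [18.37 29.41 67.35]
 t37.6 [0.62 0.03 0.07] F [  1.5 -13.    6.9] M [-2.57 -0.1   0.19] w0.0299
```

Run:
```python
from station import bot, vision
from h import *
np.set_printoptions(precision=2,suppress=True)
f0=np.array([-.05,-.57,-3.86]); m0=np.array([-.03,-.01,.01])
x,y,z=16.9,36.8,65.9
def go(a,b,c,v=.02):
    global x,y,z; x,y,z=a,b,c
    bot.movel([*jig(x,y),z/1000],max_speed=v); f,m,p=fj(bot,2); print(x,y,z,f-f0,m-m0,p); return f-f0,p
go(x,32,65.9)
while x<30:
    f,p=go(x+1.,y,z)
    if f[0]<-12: break
go(x,33.5,65.9); st(bot)
```

```text
16.9 32 65.9 [ 0.46 -5.99  9.46] [-1.33 -0.03  0.07] [18.4  29.16 67.1 ]
17.9 32 65.9 [-1.05 -6.17 11.74] [-1.31  0.38  0.09] [18.51 29.14 67.08]
18.9 32 65.9 [-4.31 -6.76 13.67] [-1.31  0.78  0.13] [18.57 29.13 67.05]
19.9 32 65.9 [-7.61 -6.9  15.51] [-1.36  1.26  0.11] [18.69 29.14 67.08]
20.9 32 65.9 [-9.2  -6.36 18.44] [-1.37  1.71  0.11] [18.77 29.16 67.1 ]
21.9 32 65.9 [-11.2   -6.29  21.46] [-1.42  2.18  0.13] [18.91 29.17 67.17]
22.9 32 65.9 [-13.05  -6.41  22.65] [-1.42  2.66  0.18] [19.08 29.17 67.18]
22.9 33.5 65.9 [-13.5   -8.6   22.93] [-1.85  2.58  0.22] [19.14 29.22 67.23]
 t40.4 [0.63 0.03 0.07] F [-12.4 -10.7  19.2] M [-1.89  2.57  0.25] w0.0297
```

Run:
```python
from station import bot, vision
from h import *
np.set_printoptions(precision=2,suppress=True)
f0=np.array([-.05,-.57,-3.86]); m0=np.array([-.03,-.01,.01])
def go(a,b,c,v=.02):
    bot.movel([*jig(a,b),c/1000],max_speed=v); f,m,p=fj(bot,2); print(a,b,c,f-f0,m-m0,p); return f-f0,p
for z in (66.9,67.9,68.9): f,p=go(22.9,32,z)
go(23.9,32,68.9); go(24.9,32,68.9);st(bot)
g=grab("wrist",bot,vision,"wrist6"); w=cloud(**g)
J=w.copy(); c,s=np.cos(YAW),np.sin(YAW); d=(w[...,:2]-JIG)*1000
jx=c*d[...,0]+s*d[...,1]; jy=-s*d[...,0]+c*d[...,1]; zz=w[...,2]*1000
m=(zz>35)&(zz<42)&(jx>-30)&(jx<70)&(jy>30)&(jy<90); 
print("top pts x %s y %s"%(np.nanpercentile(jx[m],[1,50,99]),np.nanpercentile(jy[m],[1,50,99])))
cv2.imwrite("pics/c6.png",cv2.resize(g["p"][80:300,180:440,::-1],None,fx=3,fy=3)[:600])
g2=grab("scene",bot,vision,"scene6");cv2.imwrite("pics/c6b.png",cv2.resize(g2["p"][200:320,260:400,::-1],None,fx=4,fy=4))
```

```text
22.9 32 66.9 [-9.71 -5.88 14.67] [-1.45  1.82  0.17] [19.72 29.13 67.19]
22.9 32 67.9 [-7.36 -6.    9.48] [-1.38  1.32  0.16] [19.75 29.19 67.23]
22.9 32 68.9 [-3.65 -5.89  2.7 ] [-1.48  0.75  0.12] [20.08 29.18 67.35]
23.9 32 68.9 [-5.72 -5.91  4.63] [-1.42  1.18  0.16] [20.3  29.19 67.33]
24.9 32 68.9 [-7.54 -5.31  5.96] [-1.46  1.45  0.15] [20.84 29.2  67.38]
 t42.1 [0.63 0.03 0.07] F [-7.1 -7.   2.3] M [-1.48  1.45  0.15] w0.0298
top pts x [-27.61  23.33  64.88] y [31.79 62.95 83.76]
```

View pics/c6.png

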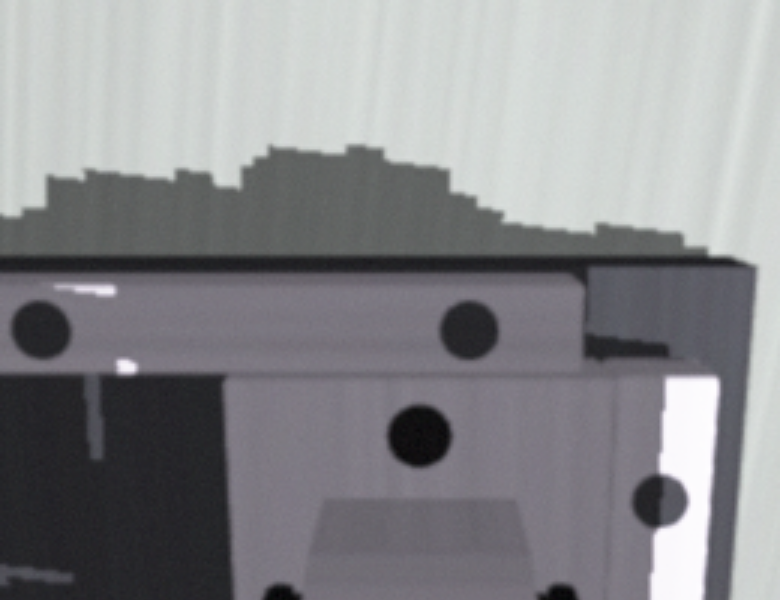

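The block is flush with the short stop (seam at row 375) and about at the long stop (seam near col 612). I'll keep pushing x with a light down-force.

```bash
cat >> h.py <<'E'
def foot(g):
    w=cloud(**g); c,s=np.cos(YAW),np.sin(YAW); d=(w[...,:2]-JIG)*1000
    jx=c*d[...,0]+s*d[...,1]; jy=-s*d[...,0]+c*d[...,1]; zz=w[...,2]*1000
    out=[]
    for a in range(44,70,6):
        r=(abs(jy-a)<3)&(zz>36.8)&(zz<41)&(jx>-30)&(jx<48); out.append((a,np.percentile(jx[r],.5) if r.sum()>20 else np.nan))
    r=(jx>-5)&(jx<45)&(jy>55)&(jy<68)&(zz>30)&(zz<45); A=np.c_[jx[r],jy[r],np.ones(r.sum())]
    return np.round(out,2).tolist(),"foot-top plane x,y slope, z:",np.linalg.lstsq(A,zz[r],rcond=None)[0]@np.array([[1,0,20],[0,1,60],[0,0,1.]]).T
E
python3 - <<'E'
from station import bot, vision
from h import *
np.set_printoptions(precision=3,suppress=True)
f0=np.array([-.05,-.57,-3.86]); m0=np.array([-.03,-.01,.01])
def go(a,b,c,v=.02):
    bot.movel([*jig(a,b),c/1000],max_speed=v); f,m,p=fj(bot,2); print(a,b,c,f-f0,m-m0,p); return f-f0,p
print(foot(grab("wrist",bot,vision)))
x=24.9
while x<32:
    x+=1; f,p=go(x,32,69.3)
    if f[0]<-14: break
print(foot(grab("wrist",bot,vision,"wrist7"))); st(bot)
E
```

```text
([[44.0, -9.34], [50.0, -9.59], [56.0, -9.31], [62.0, -9.26], [68.0, -9.49]], 'foot-top plane x,y slope, z:', array([ 766.955, 2300.891,   38.348]))
25.9 32 69.3 [-8.626 -5.548  6.669] [-1.475  1.723  0.117] [20.928 29.17  67.435]
26.9 32 69.3 [-11.206  -5.575   8.748] [-1.494  2.235  0.12 ] [20.98  29.211 67.452]
27.9 32 69.3 [-13.505  -5.399  11.766] [-1.551  2.672  0.138] [21.083 29.218 67.499]
28.9 32 69.3 [-16.124  -5.745  13.2  ] [-1.609  3.141  0.109] [21.182 29.233 67.568]
([[44.0, -9.24], [50.0, -9.44], [56.0, -9.23], [62.0, -9.19], [68.0, -9.22]], 'foot-top plane x,y slope, z:', array([ 773.792, 2321.428,   38.69 ]))
 t43.6 [0.627 0.034 0.068] F [-15.4  -7.7   9.6] M [-1.64  3.18  0.06] w0.0297
```

```bash
python3 - <<'E'
s=open('h.py').read().replace('@np.array([[1,0,20],[0,1,60],[0,0,1.]]).T','*[1000,1000,1]'); open('h.py','w').write(s)
E
python3 - <<'E'
from station import bot, vision
from h import *
np.set_printoptions(precision=3,suppress=True)
f0=np.array([-.05,-.57,-3.86]); m0=np.array([-.03,-.01,.01])
def go(a,b,c,v=.02):
    bot.movel([*jig(a,b),c/1000],max_speed=v); f,m,p=fj(bot,2); print(a,b,c,f-f0,m-m0,p); return f-f0,p
print(foot(grab("wrist",bot,vision)))
go(27,32,69.3); go(26.5,32.5,68); go(26.5,33,67); print(foot(grab("wrist",bot,vision)))
go(26.5,33.5,66); print(foot(grab("wrist",bot,vision,"wrist8")))
st(bot)
E
```

```text
([[44.0, -9.35], [50.0, -9.5], [56.0, -9.37], [62.0, -9.11], [68.0, -9.39]], 'foot-top plane x,y slope, z:', array([-17.75 ,  -7.456,  39.048]))
27 32 69.3 [-11.526  -5.564   8.855] [-1.494  2.311  0.107] [21.029 29.185 67.456]
26.5 32.5 68 [-11.808  -6.844  14.748] [-1.602  2.668  0.168] [20.974 29.183 67.343]
26.5 33 67 [-14.956  -7.956  20.791] [-1.759  3.101  0.167] [20.964 29.168 67.304]
([[44.0, -9.45], [50.0, -9.42], [56.0, -9.33], [62.0, -9.24], [68.0, -9.38]], 'foot-top plane x,y slope, z:', array([-10.544,   2.13 ,  38.165]))
26.5 33.5 66 [-17.537  -8.796  26.605] [-1.976  3.519  0.245] [20.962 29.207 67.254]
([[44.0, -9.43], [50.0, -9.44], [56.0, -9.34], [62.0, -9.08], [68.0, -9.39]], 'foot-top plane x,y slope, z:', array([-11.066,   0.119,  38.263]))
 t45.1 [0.627 0.034 0.067] F [-16.1 -10.8  22.1] M [-1.98  3.52  0.29] w0.0295
```

```bash
cat >> h.py <<'E'
def slopes(g):
    w=cloud(**g); c,s=np.cos(YAW),np.sin(YAW); d=(w[...,:2]-JIG)*1000
    jx=c*d[...,0]+s*d[...,1]; jy=-s*d[...,0]+c*d[...,1]; zz=w[...,2]*1000
    for n,b in (("foot",(-7,40,56,68,36,42)),("shortstop",(-42,48,72,82,33,39)),("bed",(-70,-15,30,68,17,24))):
        r=(jx>b[0])&(jx<b[1])&(jy>b[2])&(jy<b[3])&(zz>b[4])&(zz<b[5]); A=np.c_[jx[r],jy[r],np.ones(r.sum())]
        k=np.linalg.lstsq(A,zz[r],rcond=None)[0]; print(n,r.sum(),"slope mrad",(k[:2]*1000).round(1),"z",np.median(zz[r]).round(2))
def tilt(bot):
    z=np.array(bot.get_state()["eef_rot"]); c,s=np.cos(YAW),np.sin(YAW); d=-z[:,2]
    print("tool tilt mrad jig x,y",(1000*np.array([c*d[0]+s*d[1],-s*d[0]+c*d[1]])).round(1),"yaw deg",np.degrees(np.arctan2(z[1,1],z[0,1])).round(2))
E
python3 - <<'E'
from station import bot, vision
from h import *
tilt(bot); slopes(grab("wrist",bot,vision)); slopes(grab("wrist",bot,vision))
E
```

```text
tool tilt mrad jig x,y [13.1  7. ] yaw deg 6.98
foot 2581 slope mrad [-10.7  -5.1] z 38.11
shortstop 4186 slope mrad [-1.3  0.6] z 35.83
bed 7186 slope mrad [-0.1  3.2] z 19.76
foot 2572 slope mrad [-10.5  -0.1] z 38.09
shortstop 4184 slope mrad [-0.3 -2.1] z 35.84
bed 7180 slope mrad [-1.2  2. ] z 19.76
```

The tool leans about 13 mrad under load and lifts the block's -x edge. I'll counter-tilt the command to seat the foot flat.

Run:
```python
from station import bot, vision
from h import *
from scipy.spatial.transform import Rotation as Ro
np.set_printoptions(precision=3,suppress=True)
f0=np.array([-.05,-.57,-3.86]); m0=np.array([-.03,-.01,.01])
def R(tx,ty): # up vector leans by tx,ty (mrad) in jig axes
    c,s=np.cos(YAW),np.sin(YAW); t=np.array([c*tx-s*ty,s*tx+c*ty])/1000
    return Ro.from_rotvec([-t[1],t[0],0]).as_matrix()@ori(YAW)
def go(a,b,c,tx,ty):
    bot.movel([*jig(a,b),c/1000],frame=R(tx,ty),max_speed=.02); f,m,p=fj(bot,3); print(a,b,c,tx,ty,f-f0,m-m0,p); tilt(bot)
go(26,33,66.5,-7,-4); go(25.5,33,66.5,-14,-7); slopes(grab("wrist",bot,vision))
go(25.5,33,66.5,-20,-7); slopes(grab("wrist",bot,vision)); print(foot(grab("wrist",bot,vision))[0]); st(bot)
```

```text
26 33 66.5 -7 -4 [-14.789  -7.292  21.252] [-2.05   2.982  0.164] [20.714 29.086 67.064]
tool tilt mrad jig x,y [5.3 2.4] yaw deg 7.01
25.5 33 66.5 -14 -7 [-12.584  -7.212  20.338] [-2.242  3.122  0.121] [20.488 29.092 66.915]
tool tilt mrad jig x,y [-1.8 -0.5] yaw deg 7.01
foot 2560 slope mrad [ 0.7 -2. ] z 37.8
shortstop 4173 slope mrad [-1.2 -2.8] z 35.84
bed 7356 slope mrad [-1.7  3. ] z 19.78
25.5 33 66.5 -20 -7 [-12.519  -6.941  21.9  ] [-2.257  3.442  0.09 ] [20.337 29.118 66.995]
tool tilt mrad jig x,y [-7.3 -0.5] yaw deg 7.0
foot 2572 slope mrad [ 5.8 -4.1] z 37.89
shortstop 4172 slope mrad [-0.7  3. ] z 35.82
bed 7408 slope mrad [-1.1  3.1] z 19.76
[[44.0, -9.61], [50.0, -9.41], [56.0, -9.29], [62.0, -9.33], [68.0, -9.05]]
 t46.5 [0.627 0.034 0.067] F [-11.   -8.9  17.8] M [-2.28  3.51  0.16] w0.0302
```

```bash
cat >> h.py <<'E'
from scipy.spatial.transform import Rotation as Ro
def Rt(tx,ty):
    c,s=np.cos(YAW),np.sin(YAW); t=np.array([c*tx-s*ty,s*tx+c*ty])/1000
    return Ro.from_rotvec([-t[1],t[0],0]).as_matrix()@ori(YAW)
F0=np.array([-.05,-.57,-3.86]); M0=np.array([-.03,-.01,.01])
def go(bot,a,b,c,tx,ty):
    bot.movel([*jig(a,b),c/1000],frame=Rt(tx,ty),max_speed=.02); f,m,p=fj(bot,3); print(a,b,c,tx,ty,f-F0,m-M0,p); tilt(bot)
E
python3 - <<'E'
from station import bot, vision
from h import *
np.set_printoptions(precision=2,suppress=True)
go(bot,25.5,33,67.5,-13,-7)
go(bot,25.5,33,69,-12,-7)
go(bot,26.5,33,69.5,-12,-7)
go(bot,27.5,33,70,-13,-7)
go(bot,27.5,34.5,70,-13,-7)
go(bot,27.5,36,70,-13,-8)
g=grab("wrist",bot,vision,"wrist9"); slopes(g); print(foot(g)[0]); st(bot)
cv2.imwrite("pics/c9.png",cv2.resize(g["p"][180:300,180:440,::-1],None,fx=3,fy=3))
E
```

```text
25.5 33 67.5 -13 -7 [-11.29  -6.76  14.8 ] [-2.11  2.47  0.11] [20.53 29.11 66.99]
tool tilt mrad jig x,y [-1.2 -0.9] yaw deg 7.01
25.5 33 69 -12 -7 [-8.19 -6.87  5.79] [-2.01  1.61  0.12] [20.51 29.04 67.01]
tool tilt mrad jig x,y [-0.2 -1.4] yaw deg 7.01
26.5 33 69.5 -12 -7 [-9.76 -7.18  5.14] [-2.03  1.82  0.09] [20.6  29.04 67.06]
tool tilt mrad jig x,y [ 1.8 -1.3] yaw deg 7.02
27.5 33 70 -13 -7 [-10.64  -6.82   5.18] [-2.06  2.14  0.08] [20.66 29.07 67.09]
tool tilt mrad jig x,y [ 3.  -1.3] yaw deg 7.02
27.5 34.5 70 -13 -7 [-10.35  -8.97   5.17] [-2.42  2.15  0.18] [20.67 29.14 67.1 ]
tool tilt mrad jig x,y [3.1 0.4] yaw deg 6.98
27.5 36 70 -13 -8 [-10.7  -11.26   4.94] [-2.89  2.14  0.18] [20.67 29.16 67.14]
tool tilt mrad jig x,y [3.2 1.2] yaw deg 6.94
foot 2576 slope mrad [-2.1 -6.6] z 37.92
shortstop 4161 slope mrad [-0.6  2.8] z 35.85
bed 7317 slope mrad [-0.8  2.7] z 19.76
[[44.0, -9.38], [50.0, -9.43], [56.0, -9.28], [62.0, -9.27], [68.0, -9.3]]
 t48.8 [0.63 0.03 0.07] F [ -9.4 -12.7   1.7] M [-2.91  2.08  0.24] w0.0296
```

View pics/c9.png

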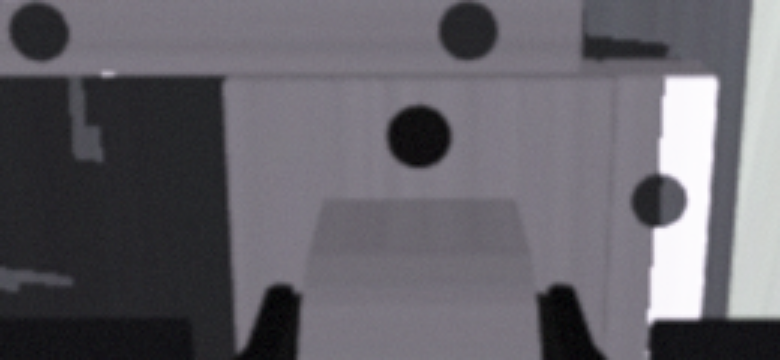

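Both pushes stall at low down-force: 10 N each with only 5 N down, more than friction could hold, so the block bears on both stops. The seams in the crop are closed. I'll settle to moderate forces, make the final check and hand in.

Run:
```python
from station import bot, vision
from h import *
np.set_printoptions(precision=2,suppress=True)
go(bot,26.5,34,69,-14,-7.5); go(bot,26.5,34,68.3,-14.5,-7.5)
bot.hold(.5); f,m,p=fj(bot); print(f-F0,m-M0,p); tilt(bot)
g=grab("wrist",bot,vision); slopes(g); print(foot(g)[0])
g=grab("side",bot,vision,"side10"); print(pinaxis(cloud(**g),(.39,-.33),(.47,-.23),.1,.165)*[1000,1000,1000,1]); st(bot)
cv2.imwrite("pics/c10.png",np.hstack([cv2.resize(g["p"][220:420,180:380,::-1],None,fx=2.5,fy=2.5)]))
```

```text
26.5 34 69 -14 -7.5 [-10.16  -8.46   8.68] [-2.33  2.16  0.17] [20.57 29.11 67.02]
tool tilt mrad jig x,y [ 0.1 -0.6] yaw deg 6.99
26.5 34 68.3 -14.5 -7.5 [-11.73  -8.51  11.85] [-2.39  2.53  0.14] [20.55 29.14 66.98]
tool tilt mrad jig x,y [-0.4 -0.3] yaw deg 6.99
[-12.02  -8.52  12.97] [-2.43  2.55  0.16] [20.55 29.11 66.98]
tool tilt mrad jig x,y [-0.3 -0.3] yaw deg 6.98
foot 2568 slope mrad [ 1.  -2.8] z 37.83
shortstop 4177 slope mrad [-0.3 -2.3] z 35.84
bed 7370 slope mrad [-1.3  2.5] z 19.78
[[44.0, -9.33], [50.0, -9.38], [56.0, -9.15], [62.0, -9.15], [68.0, -9.1]]
[[ 432.17 -288.5   104.29   38.  ]
 [ 432.91 -288.34  112.89   41.  ]
 [ 432.16 -288.47  119.86   31.  ]
 [ 431.7  -291.81  129.41   36.  ]
 [ 433.47 -291.43  136.27   69.  ]
 [ 432.96 -292.34  144.54   71.  ]
 [ 432.84 -287.39  155.55  142.  ]
 [ 430.48 -283.28  157.28   51.  ]]
 t50.2 [0.63 0.03 0.07] F [-10.8 -10.5   8.8] M [-2.43  2.5   0.16] w0.0297
```

View pics/c10.png

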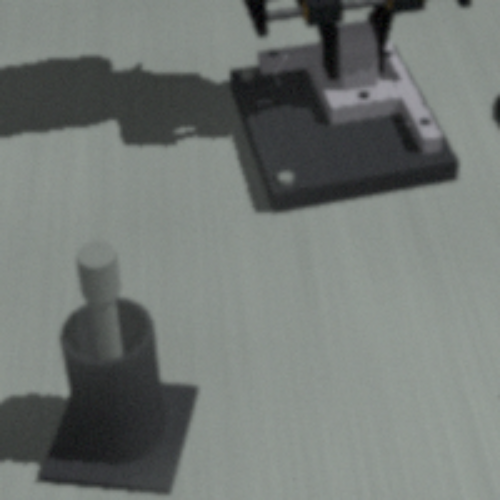

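Pin upright in the cup (head at (98,258)), block in the corner. One quick yaw check tells me whether the long side is truly flush: does the block's yaw follow the command or resist it?

Run:
```python
from station import bot, vision
import h; from h import *
np.set_printoptions(precision=2,suppress=True)
def edge(n=2):
    o=[]
    for _ in range(n):
        g=grab("wrist",bot,vision); w=cloud(**g); c,s=np.cos(np.radians(7.1)),np.sin(np.radians(7.1)); d=(w[...,:2]-JIG)*1000
        jx=c*d[...,0]+s*d[...,1]; jy=-s*d[...,0]+c*d[...,1]; z=w[...,2]*1000
        def fit(lo,hi,sel,f):  # far edge along x as function of y
            P=[]
            for a in np.arange(lo,hi,2.):
                r=sel(jx,jy,z)&(abs((jy if f=='y' else jx)-a)<1.2)
                if r.sum()>8: P.append((a,np.max(jx[r]) if f=='y' else np.min(jy[r])))
            P=np.array(P); return (np.polyfit(P[:,0],P[:,1],1)*[1000,1]).round(2) if len(P)>3 else None
        o.append([fit(46,68,lambda x,y,z:(z>33)&(z<40)&(x>55)&(x<72),'y'),fit(-40,-14,lambda x,y,z:(z>33)&(z<40)&(y>66)&(y<80),'x')])
    print("long stop outer edge mrad vs 7.1, short stop inner",o)
edge()
for y in (7.2,7.3):
    h.YAW=np.radians(7.1); P=jig(26.5,34)
    c,s=np.cos(np.radians(7.1)),np.sin(np.radians(7.1)); 
    dz=Ro.from_euler('z',y-7.1,degrees=True).as_matrix()
    bot.movel([*P,.0683],frame=dz@Rt(-14.5,-7.5),max_speed=.02); f,m,p=fj(bot,6); print("cmd",y,f-F0,m-M0,p); tilt(bot)
print(foot(grab("wrist",bot,vision))[0]); st(bot)
```

```text
long stop outer edge mrad vs 7.1, short stop inner [[array([22.7 , 64.71]), array([-7.25, 70.31])], [array([-4.43, 66.3 ]), array([-4.15, 70.45])]]
cmd 7.2 [-11.9   -8.51  12.31] [-2.39  2.53  0.01] [20.55 29.11 66.98]
tool tilt mrad jig x,y [-0.3 -0.5] yaw deg 7.06
cmd 7.3 [-11.68  -8.1   12.88] [-2.4   2.51 -0.12] [20.54 29.12 66.99]
tool tilt mrad jig x,y [-0.3 -0.6] yaw deg 7.13
[[44.0, -9.37], [50.0, -9.38], [56.0, -9.23], [62.0, -9.37], [68.0, -9.57]]
 t51.4 [0.63 0.03 0.07] F [-10.4 -10.3   7.8] M [-2.42  2.48 -0.12] w0.0299
```

Run:
```python
from station import bot
from h import *
bot.hold(.3); st(bot); tilt(bot); bot.hand_in()
```

```text
t51.7 [0.6269 0.0339 0.067 ] F [-10.8  -9.9   8.8] M [-2.44  2.53 -0.05] w0.0296
tool tilt mrad jig x,y [-0.3 -0.6] yaw deg 7.12
the job is handed in; nothing more can be done
```

The job is handed in at 51.7 s, under the 72 s limit. The pin stands in the tool cup, released. The block is seated in the jig corner and still gripped.

- **Pin:** I lifted it straight out, set it on the cup's inner floor with a light touch and let go. Later side views show it upright and unmoved, with its top at about 156 mm, which is the height expected.
- **Block:** At hand-in it was pressed with about 12 N against the long stop, 8 N against the short stop and 13 N down. With only about 5 N down, pushes of over 10 N on each stop no longer moved it, so it bears on both. The foot top is level with the bed within a few mrad and at the right height, and its yaw is 7.12° against the jig's measured 7.1°.
- **Mended on the way:**
  - The block stuck short of the long stop under too much down-force, so I eased that off.
  - The arm then leaned under load and tipped the block by about 10 mrad, which I removed by counter-tilting the tool.
- **Checks that disagreed:**
  - The measured block position is about 0.5 to 1 mm beyond nominal in x and y, which I put down to calibration and jig-pose error.
  - A last depth fit of the long stop's outer edge was too noisy to use.
  - The yaw test did not clearly separate flush contact from friction, so any remaining yaw gap is estimated at 0.1 mm or less.
- **Bystanders:** The jar, screwdriver and disc were never approached.

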